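# Stand the tipped pizza board back against the oven

### The job

The wooden pizza board has tipped away from the pizza oven and come to rest on the white canister. With your fingertips push it gently up and over on its foot, without gripping or lifting it, letting its foot stay about where it stands, until it leans squarely against the oven's side again. Leave the canister, jar, mug, ladle, scraper and half-open crumb tray as they are, and take the hand away.

Things in the scene. Friction and masses are not known exactly. Their poses are not given: they have to be found in the camera images.
- oven: Compact stainless pizza oven, fixed, 340 deep (x) x 380 wide (y) x 253 high (z), edges rounded 6 mm. Origin: centre of its underside on the slab. Its front (door, knobs, crumb tray) faces its own -x; the flat side wall the board belongs against is its own -y side, at y = -190 mm.
- board: Wooden pizza board, 200 wide (own x) x 280 tall (own z) x 18 thick (own y), 0.5 to 0.8 kg, rubber strip under the foot. Origin: middle of its foot (bottom edge); own +y faces the oven, own x runs along its side. Starts tipped 28 degrees away from the oven, resting on the canister's rim; a level push of 1 to 4 N at the top edge turns it up on its foot.
- board_top (a point): Middle of the board's top edge (18 mm hanging hole in its +x corner), 280 mm from the foot; at the start about 250 mm high, overhanging the canister's lid by about 50 mm. Once about 4 degrees past vertical the board tips on by itself and comes to lean about 9 degrees on the oven's top edge, as the foot's middle stands 48 mm out from the oven's side.
- canister: White ceramic flour canister with a flat wooden lid, 116 mm across the lid, 150 high, about 1.4 kg, loose, standing under the tipped board. Origin: centre of its underside.
- jar: Small amber glass jar with black twist cap, 58 mm diameter, 85 high, loose bystander. Origin: centre of its underside.
- mug: Blue enamel mug, 82 mm diameter, 82 high, handle towards its own +y, loose bystander. Origin: centre of its underside.
- scraper: Black plastic dough scraper lying flat, 100 x 140 mm, 4 mm thick with a 14 mm thick grip ridge, loose bystander. Origin: centre of the blade's underside.
- ladle: Aluminium ladle lying on the slab, bowl 86 mm diameter and 34 high, handle 270 mm along its own +x, loose bystander. Origin: centre of the bowl's underside.
- tray (a joint): Crumb tray of the oven, pulled part way out of the slot under the door: 0 = fully home, grows (m) as it slides out towards the oven's own -x, to 0.2. It slides stiffly and is to be left as it is.
- tray_lip (a point): Front edge of the tray's pull lip, 57 mm above the slab.
Mind the look-alikes: they are no part of the job. Several things have the shape of the canister; the one meant has the colours described above.

How it is judged (in metres and radians):
At the end, for the whole second after the job is handed in: Board at rest on its foot, tipped 4 to 20 degrees towards the oven and bearing on its side, square within 11 degrees, foot within 50 mm of its start. Canister upright within 40 mm of its place, the other loose things within 25 mm, jar and mug upright, tray within 15 mm (angle between board's own z axis and vertical between 0.07 and 0.35 rad and y of board_top in the frame of oven between -0.225 and -0.15 m and y of board in the frame of oven below -0.205 m and contact force between board and oven above 0.1 N and height (world z) of board below 0.012 m and distance of board from where it was at the start of the episode below 0.05 m and angle between the x axis of board and the x axis of oven, either way round below 0.2 rad and linear speed of board below 0.02 m/s and angular speed of board below 0.08 rad/s and distance of canister from where it was at the start of the episode below 0.04 m and distance of each of jar, mug, scraper, ladle from where it was at the start of the episode below 0.025 m and angle between each of canister, jar, mug's own z axis and vertical below 0.1 rad and distance of tray_lip from where it was at the start of the episode below 0.015 m); the robot touches nothing.
It fails at once if the board's foot is lifted clear of the slab: the board is lifted or carried instead of being pushed over on its foot (height (world z) of board above 0.03 m).
It fails at once if the board is flung or slammed (turns faster than 2.5 rad/s) or falls down flat (angular speed of board above 2.5 rad/s or angle between board's own z axis and vertical above 0.9 rad).
It fails at once if the fingers bear on the board with more than 35 N (squeezed or forced) (contact force between the fingers and board above 35 N).
It fails at once if the crumb tray is moved more than 15 mm on the oven (distance of tray_lip from where it was at the start of the episode above 0.015 m).
It fails at once if the canister is shifted more than 40 mm, or jar, mug, ladle or scraper more than 25 mm, or one is knocked over (distance of canister from where it was at the start of the episode above 0.04 m or angle between any of canister, jar, mug's own z axis and vertical above 0.3 rad or distance of any of jar, mug, scraper, ladle from where it was at the start of the episode above 0.025 m).
It also fails if it takes over 35 s, if anything falls off the work surface, if the arm or the gripper's body presses on something with over 40 N, if the wrist force passes 120 N, or if a joint passes its speed limit or range.

### The arm

A 6-joint arm with a two-finger parallel gripper is mounted at the origin on the work surface. World frame = base frame: x ahead of the robot, y to its left, z up, the work surface at z = 0. Lengths are in mm, angles in degrees, forces in N, time in s.
With the tool pointing down it reaches from about 350 to 850 mm from the base axis. Payload 8.1 kg.
Tool frame: the origin (TCP) lies midway between the tips of the shut fingers; the grasp point (between the pads) lies 19 mm behind it (r.pinch_z is the distance from the TCP to the grasp point, in mm); z points along the fingers, y is the line along which they close (so a half turn about z gives the same grasp; the last joint's range is limited). The gripper opens to 85 mm and grips with 20 to 120 N. Pads are 22 mm wide; open, the fingers measure 114 mm over their backs; the gripper's body (76 mm by 85 mm) begins 54 mm behind the grasp point. The pads swing forward as they close: fully open they stand 13 mm farther back than shut.
Start: joints at [64.206, 7.471, 85.268, -0, 87.261, -4.893], TCP at [214.036, 560.53, 231.292] pointing down, gripper open.
Joint ranges: [-169.43, 169.43], [-51.17, 129.36], [1.28, 143.12], [-76.62, 256.62], [0, 156.53], [-152.29, 152.29]. Speed limits (degrees/s): [136.94, 136.94, 159.86, 180, 180, 180].

### API

Orientations are given as [roll, pitch, yaw] about the fixed x, y, z axes, in that order (R = Rz(yaw) Ry(pitch) Rx(roll)).
In Python, from bench import sensors, optics, job, r gives the robot as it stands.
- The arm moves only by the tool play_rows, never from a script. Its argument "motion" is a list that holds one entry, the list of rows, each a list of 6 numbers: the shift along the tool's x, y, z in cm, then the turn, a rotation vector about the tool's x, y, z in degrees. In form: [[[x, y, z, ax, ay, az], ...]]. A call has 1 to 5 rows; each row is the pose to reach, as a shift and turn from the pose commanded when the call began, along the tool's axes at that moment; what a row does not reach only later rows make up. A row lasts 1/10 s, in which the tool goes at most 50 mm and 8.59 degrees, less where a joint would pass 70% of its speed; a pose out of reach is approached as far as the arm can. A call with a gripper value outside its range is refused whole. "jaw" is the opening, from 0 (shut) to 1 (fully open), set as the call begins (left out, the last holds). The fingers move at their own pace and stop on an object; "squeeze" is the grip in N (left out, the last holds). Time passes only in rows, so rows that repeat a pose let the fingers close. It gives the time, the measured TCP pose, the force, the opening and the grip force at its end, in the units of the state.
- sensors.sense(): the state, without advancing time (a new reading comes with each control period).
- optics.snapshot(name): name is "side" or "top" or "wrist"; returns a dict with "pixels" (480x640x3 uint8, red, green, blue), "mtx" (3x3 intrinsics, pixels), "k1" (the pictures are not rectified: a ray, as slopes to the right and down, at radius r is drawn at 1 + k1 r^2 times it, then the intrinsics apply), "R" (3x3) and "t" (3): a world point X has camera coordinates R X + t; the wrist camera has in their place "T_tool_cam" (4x4, takes a point from camera to tool coordinates, whose origin is the TCP and whose axes are the flange's). Camera axes: x right, y down, z forward; pixel columns grow to the right and rows downward; lengths in mm; the calibration is good to about 2 mm. A picture is of the moment at which its call begins: read the wrist's pose just before it. There is no depth.
- job.hand_in(): hands the job in; it is judged then, once.
The state is a dict: "time": time; "joint_pos": joint angles; "qd": joint speeds; "joint_efforts": joint torques, N m; "tool_pos": TCP position; "tcp_rot": TCP orientation; "ft_force": force on the tool from outside, world axes, zero at the start; "wrist_torque": the same for the moment, N m; "finger_gap": finger opening in mm; "grip_force": force on a finger pad.
Only numpy, scipy, OpenCV 4.12 (cv2) and the standard library are available. Lean on these libraries where they do the work, as an engineer would, in place of code of your own. Each camera call takes 0.05 s, during which the arm holds its last target. There are 200 camera calls.

## Working session

There is one attempt and no reset: what is moved stays moved. The work goes in short steps, Python scripts to look and compute and a tool call to move; the robot and the scene stay as the last step left them, time stands still between calls to the robot, and variables do not carry over. Pictures are saved under pics/ and viewed, at most 10 in all, crops included, and the job is handed in when it is done.

Besides the shell and the picture viewer there is one more tool, called after "Call:" as name(argument=value, ...) on one line, values as JSON. play_rows: Moves the arm, as the interface text tells. Its arguments: {"type":"object","properties":{"motion":{"type":"array","items":{"type":"array","items":{"type":"array","items":{"type":"number"}}}},"jaw":{"type":"number"},"squeeze":{"type":"number"}},"required":["motion"]}

```bash
mkdir -p pics
cat > h.py <<'E'
import numpy as np, cv2, pickle
from bench import sensors, optics, job, r
def snap(n,f):
    s=sensors.sense(); d=optics.snapshot(n); d=dict(d); d['s']=s
    cv2.imwrite(f'pics/{f}.png',cv2.cvtColor(np.asarray(d['pixels']),cv2.COLOR_RGB2BGR)); pickle.dump(d,open(f'pics/{f}.pkl','wb')); return d
def ray(d,u,v):
    K=np.array(d['mtx']);q=np.array([(u-K[0,2])/K[0,0],(v-K[1,2])/K[1,1]]);p=q.copy()
    for _ in range(20): p=q/(1+d['k1']*(p@p))
    R=np.array(d['R']);t=np.array(d['t']).ravel()
    w=R.T@np.array([p[0],p[1],1.]);return -R.T@t,w/np.linalg.norm(w)
def onz(d,u,v,z):
    c,w=ray(d,u,v);return c+w*(z-c[2])/w[2]
def cross(d1,p1,d2,p2):
    c1,w1=ray(d1,*p1);c2,w2=ray(d2,*p2)
    a=np.linalg.lstsq(np.array([w1,-w2]).T,c2-c1,rcond=None)[0]
    x,y=c1+a[0]*w1,c2+a[1]*w2;return (x+y)/2,np.linalg.norm(x-y)
def proj(d,X):
    p=np.array(d['R'])@np.array(X,float)+np.array(d['t']).ravel();p=p[:2]/p[2];p=p*(1+d['k1']*(p@p));K=np.array(d['mtx'])
    return K[0,0]*p[0]+K[0,2],K[1,1]*p[1]+K[1,2]
E
python3 - <<'E'
from h import *
print(sensors.sense())
for n in('side','top'):
    d=snap(n,n+'0'); print(n,-np.array(d['R']).T@np.array(d['t']).ravel())
E
```

```text
{'time': 0.0, 'joint_pos': array([ 6.42060612e+01,  7.51690601e+00,  8.53287267e+01, -2.60568994e-03,
        8.72633134e+01, -4.89167614e+00]), 'qd': array([ 0.00620209,  0.00154175, -0.02319442, -0.05224429, -0.08094395,
       -0.09768436]), 'joint_efforts': array([ 5.42020134e-04, -5.69382405e+01, -5.00562286e+01, -2.60249553e-04,
        1.43682034e-02,  3.41125690e-05]), 'tool_pos': array([213.80156658, 560.01552781, 230.2310066 ]), 'tcp_rot': array([-1.79891229e+02, -6.69706782e-03,  1.59097858e+02]), 'ft_force': array([-0.95554308, -0.89001682, -0.62277939]), 'wrist_torque': array([-0.00912161,  0.00637661,  0.03511192]), 'grip_force': 0.0, 'finger_gap': 85.85491862165475}
side [ 260.60466729 -403.90661645 1536.83584414]
top [ 197.08522183  -52.21368751 1810.48283301]
```

View pics/side0.png

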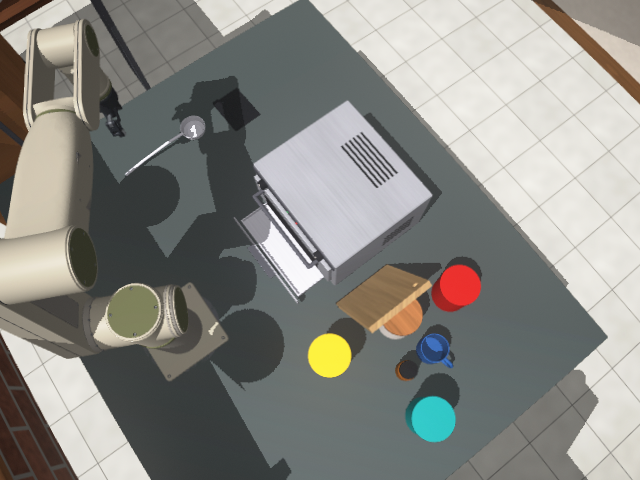

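View pics/top0.png

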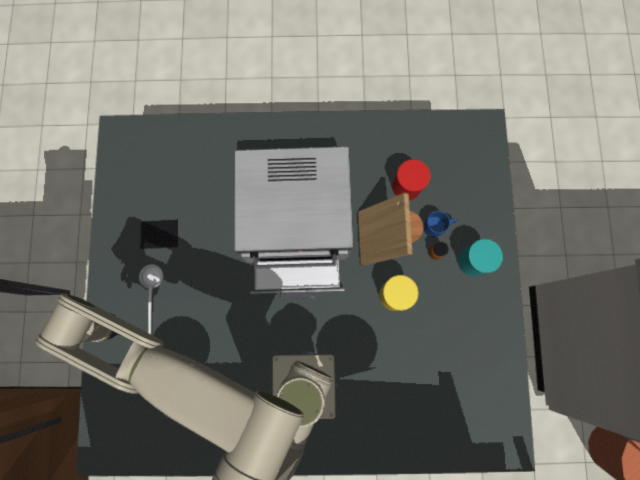

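The side view shows the board at about (385,297). The wood-topped white canister under it is at (402,318). The look-alikes are the yellow (330,355), red (460,287) and cyan (433,419) canisters. In the top view the board is at (385,230), the chosen canister's lid at (415,227), the jar at (438,250), the mug at (438,223), and the oven's right side at column 352. Next I check the choice with a close crop.

Run:
```python
import cv2,numpy as np
a=cv2.imread('pics/side0.png')[250:400,320:480];b=cv2.imread('pics/top0.png')[140:310,330:470]
a=cv2.resize(a,None,fx=2.5,fy=2.5,interpolation=cv2.INTER_CUBIC);b=cv2.resize(b,(0,0),fx=2.8,fy=2.8,interpolation=cv2.INTER_CUBIC)
o=np.zeros((480,795,3),np.uint8);o[:a.shape[0],:a.shape[1]]=a;o[:b.shape[0],402:402+b.shape[1]]=b
cv2.imwrite('pics/c1.png',o)
```

```text
(no output)
```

View pics/c1.png

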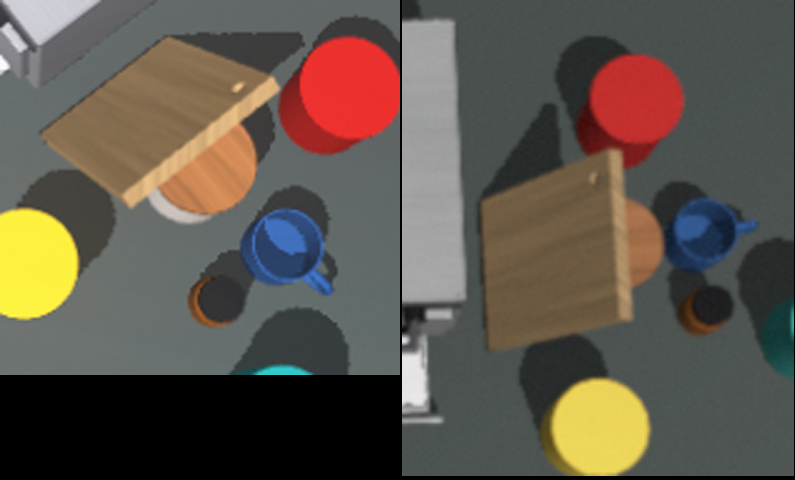

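The crop confirms it. The wood-lidded white canister is under the board's top edge, which is the lighter strip. In the top crop the top edge's outer corners are at (622,150) and (633,318). Now I triangulate.

```bash
cat > m.py <<'E'
from h import *
s=pickle.load(open('pics/side0.pkl','rb'));t=pickle.load(open('pics/top0.pkl','rb'))
S=lambda x,y:(320+x/2.5,250+y/2.5)
T=lambda x,y:(330+(x-402)/2.8,140+y/2.8)
P={'foot far':((165,38),(482,202)),'foot near':((42,133),(488,349)),'top far in':((270,77),(608,153)),'top near in':((123,192),(616,309)),'top far out':((279,88),(622,150)),'top near out':((134,207),(633,318))}
for k,(a,b) in P.items(): 
    X,e=cross(s,S(*a),t,T(*b)); print(k,X.round(0),round(e,1))
for p in((349,148),(352,250),(235,150),(235,250)): print('oven top',onz(t,*p,253).round())
for p in((348,102),(432,194),(255,165),(332,262)): print('oven side',onz(s,*p,253).round())
print('mug',onz(t,438,223,82).round(),'jar',onz(t,440,249,85).round(),'lid r',onz(t,*T(660,243),150).round(),'red',onz(t,414,175,150).round(),'yel',onz(t,400,293,150).round())
E
python3 m.py
```

```text
foot far [ 629. -213.   -1.] 0.8
foot near [ 434. -216.  -11.] 4.4
top far in [ 631. -341.  239.] 5.8
top near in [ 442. -343.  232.] 6.0
top far out [ 631. -356.  246.] 2.5
top near out [ 436. -362.  231.] 4.4
oven top [ 787. -165.  253.]
oven top [ 445. -166.  253.]
oven top [787. 213. 253.]
oven top [451. 207. 253.]
oven side [784. 202. 253.]
oven side [ 794. -163.  253.]
oven side [455. 196. 253.]
oven side [ 461. -154.  253.]
mug [ 565. -488.   82.] jar [ 471. -489.   85.] lid r [ 538. -416.  150.] red [ 723. -397.  150.] yel [ 314. -330.  150.]
```

Checks: the board's foot is at y≈-215, which is 48 mm from the oven side at y≈-167. The top edge is at y≈-358, z≈240, and the board's middle is at x≈535. These fit the given sizes. I'll use yaw 90, so tool x is world +y and the fingers straddle along the board. First I raise the tool and swing over the oven.

Call:
play_rows(motion=[[[0,0,-4,0,0,8],[0,0,-8,0,0,16],[0,0,-12,0,0,24],[0,0,-16,0,0,32],[0,0,-20,0,0,40]]], jaw=0.5)

```text
time: 0.6
tool_pos: [213.9, 560.2, 432.4]
tcp_rot: [-180.0, 0.0, 118.8]
ft_force: [0.8, 1.1, 1.3]
finger_gap: 42.5
grip_force: 0.0
```

Call:
play_rows(motion=[[[-4.5,1.7,0,0,0,6],[-9,3.4,0,0,0,12],[-13.5,5.1,0,0,0,18],[-18,6.8,0,0,0,24],[-22.5,8.5,0,0,0,28.8]]])

```text
time: 1.1
tool_pos: [398.8, 403.8, 430.9]
tcp_rot: [-180.0, 0.0, 90.1]
ft_force: [-0.3, 0.7, 0.6]
finger_gap: 42.6
grip_force: 0.0
```

Now tool x is world y, tool y is world x, and tool z is down.

Call:
play_rows(motion=[[[-4.5,1.5,0,0,0,0],[-9,3,0,0,0,0],[-13.5,4.5,0,0,0,0],[-18,6,0,0,0,0],[-22.5,7,0,0,0,0]]])

```text
time: 1.6
tool_pos: [469.2, 178.7, 430.6]
tcp_rot: [-180.0, 0.0, 90.3]
ft_force: [1.2, 0.0, -0.4]
finger_gap: 43.0
grip_force: 0.0
```

Call:
play_rows(motion=[[[-4.7,0.5,0,0,0,0],[-9.4,1,0,0,0,0],[-14.1,1.5,0,0,0,0],[-18.8,2,0,0,0,0],[-23.5,2.5,0,0,0,0]]])

```text
time: 2.1
tool_pos: [494.8, -56.1, 431.0]
tcp_rot: [-180.0, -0.0, 90.3]
ft_force: [0.5, 1.1, 0.1]
finger_gap: 42.6
grip_force: 0.0
```

Call:
play_rows(motion=[[[-4.7,0.8,0,0,0,0],[-9.4,1.6,0,0,0,0],[-14.1,2.4,0,0,0,0],[-18.8,3.2,0,0,0,0],[-23.5,4,0,0,0,0]]])

```text
time: 2.6
tool_pos: [536.2, -291.0, 430.8]
tcp_rot: [-180.0, -0.0, 90.3]
ft_force: [1.8, 0.6, 0.7]
finger_gap: 42.5
grip_force: 0.0
```

Call:
play_rows(motion=[[[-4.5,0,0,0,0,0],[-9,0,0,0,0,0],[-13,0,0,0,0,0],[-13,0,4,0,0,0],[-13,0,8,0,0,0]]])

```text
time: 3.1
tool_pos: [537.2, -421.5, 350.3]
tcp_rot: [179.9, 0.1, 90.2]
ft_force: [-0.6, 0.1, -1.4]
finger_gap: 42.7
grip_force: 0.0
```

Call:
play_rows(motion=[[[0,0,4,0,0,0],[0,0,7,0,0,0],[0,0,10,0,0,0],[0,0,12.5,0,0,0],[0,0,12.5,0,0,0]]])

```text
time: 3.6
tool_pos: [534.9, -417.1, 220.2]
tcp_rot: [-179.6, -0.4, 90.3]
ft_force: [-0.2, 0.5, -0.1]
finger_gap: 42.9
grip_force: 0.0
```

Run:
```python
from h import *
s=snap('side','s1');t=snap('top','t1');w=snap('wrist','w1')
a=s['pixels'][180:420,250:520];b=t['pixels'][140:310,310:480];f=lambda i,k:cv2.resize(cv2.cvtColor(np.ascontiguousarray(i),cv2.COLOR_RGB2BGR),None,fx=k,fy=k,interpolation=cv2.INTER_CUBIC)
a=f(a,1.45);b=f(b,2);o=np.zeros((590,795,3),np.uint8);o[:a.shape[0],:a.shape[1]]=a;o[:b.shape[0],400:400+b.shape[1]]=b
c=f(w['pixels'],.47);o[360:360+c.shape[0],200:200+c.shape[1]]=c[:230]
cv2.imwrite('pics/c2.png',o)
```

```text
(no output)
```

View pics/c2.png

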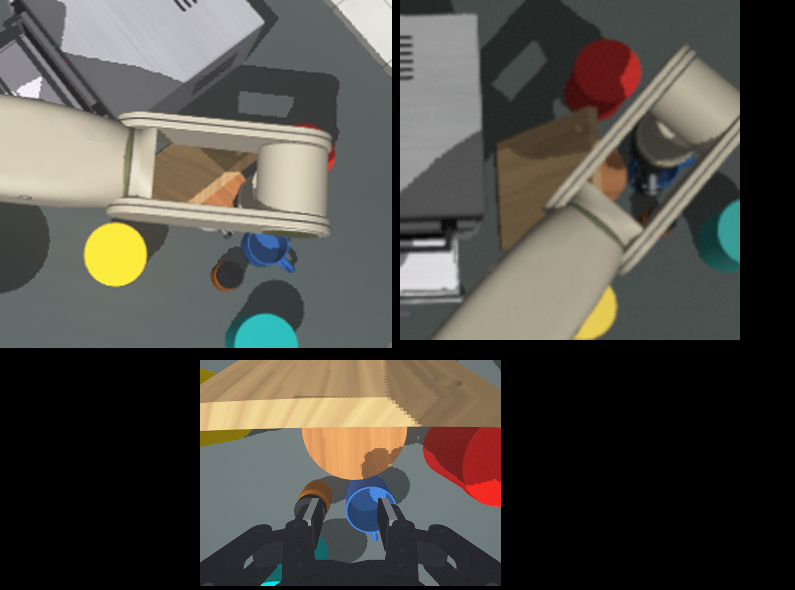

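The wrist view shows both fingers about 60 mm clear of the board's light end strip, with the lid in between. The mug is well below the fingertips. I check where the camera sits relative to the TCP before pushing.

Run:
```python
from h import *
w=pickle.load(open('pics/w1.pkl','rb'));print(np.round(w['T_tool_cam'],2), w['s']['tool_pos'])
T=np.array(w['T_tool_cam']);K=np.array(w['mtx']);yaw=np.radians(90.3)
R=np.array([[np.cos(yaw),np.sin(yaw),0],[np.sin(yaw),-np.cos(yaw),0],[0,0,-1]])
M=R@T[:3,:3];c=R@T[:3,3]+w['s']['tool_pos']
d=dict(mtx=K,k1=w['k1'],R=M.T,t=-M.T@c)
# bottom edge of the strip in the wrist picture (outer top edge)
for p in((100,143),(320,143),(600,143)): print(onz(d,p[0],p[1],243).round())
```

```text
[[  -0.     -0.96   -0.27   67.08]
 [   1.     -0.     -0.      0.26]
 [   0.     -0.27    0.96 -142.51]
 [   0.      0.      0.      1.  ]] [ 536.7313043  -418.76755033  226.03147921]
[ 471. -356.  243.]
[ 537. -356.  243.]
[ 622. -355.  243.]
```

The outer edge is at y≈-356, square to the x axis. The camera sits at z≈368, clear of the board.

Call:
play_rows(motion=[[[1.5,0,0.3,0,0,0],[3,0,0.6,0,0,0],[3.8,0,0.6,0,0,0],[4.3,0,0.6,0,0,0],[4.7,0,0.6,0,0,0]]])

```text
time: 4.25
tool_pos: [537.3, -372.2, 221.7]
tcp_rot: [179.9, 0.1, 90.3]
ft_force: [-1.1, -0.2, -0.1]
finger_gap: 42.3
grip_force: 0.0
```

Call:
play_rows(motion=[[[0.4,0,0,0,0,0],[0.8,0,0,0,0,0],[1.2,0,0,0,0,0],[1.6,0,0,0,0,0],[2.0,0,0,0,0,0]]])

```text
time: 4.75
tool_pos: [536.7, -351.9, 220.4]
tcp_rot: [180.0, 0.0, 90.3]
ft_force: [0.4, -0.9, 1.4]
finger_gap: 42.8
grip_force: 0.8
```

Call:
play_rows(motion=[[[0.4,0,0,0,0,0],[0.8,0,0,0,0,0],[1.2,0,0,0,0,0],[1.6,0,0,0,0,0],[2.0,0,0,0,0,0]]])

```text
time: 5.25
tool_pos: [536.8, -332.5, 221.6]
tcp_rot: [179.9, 0.1, 90.3]
ft_force: [-1.3, -5.1, 9.8]
finger_gap: 42.7
grip_force: 0.5
```

Run:
```python
from h import *
t=snap('side','s2');w=snap('wrist','w2')
f=lambda i,k:cv2.resize(cv2.cvtColor(np.ascontiguousarray(i),cv2.COLOR_RGB2BGR),None,fx=k,fy=k,interpolation=cv2.INTER_AREA)
cv2.imwrite('pics/c3.png',np.hstack([f(w['pixels'],.62),f(t['pixels'][180:420,250:510],1.24)]))
```

```text
(no output)
```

View pics/c3.png

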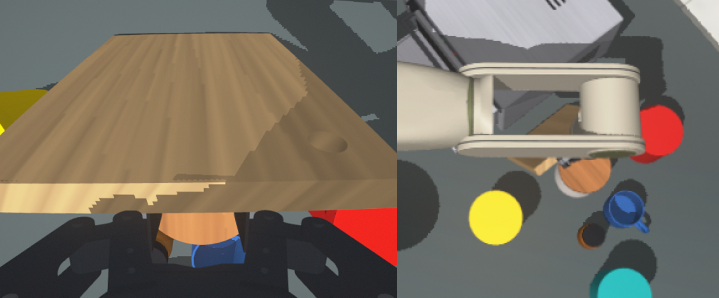

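The wrist view shows the board's light edge at row 195, right against the knuckles. The tool is being pushed up with about 10 N, so the rising edge is catching under them. I raise the hand so that only the tips push.

Call:
play_rows(motion=[[[0,0,-0.4,0,0,0],[0,0,-0.8,0,0,0],[0,0,-1.2,0,0,0],[0,0,-1.5,0,0,0],[0,0,-1.5,0,0,0]]])

```text
time: 5.85
tool_pos: [536.8, -332.2, 235.9]
tcp_rot: [180.0, 0.0, 90.3]
ft_force: [0.7, -1.7, 0.6]
finger_gap: 42.9
grip_force: 0.5
```

Call:
play_rows(motion=[[[0.4,0,-0.15,0,0,0],[0.8,0,-0.3,0,0,0],[1.2,0,-0.45,0,0,0],[1.6,0,-0.6,0,0,0],[2.0,0,-0.7,0,0,0]]])

```text
time: 6.35
tool_pos: [536.4, -311.5, 242.3]
tcp_rot: [-180.0, -0.0, 90.3]
ft_force: [-0.2, -0.8, 0.8]
finger_gap: 42.8
grip_force: 0.3
```

Call:
play_rows(motion=[[[0.4,0,-0.1,0,0,0],[0.8,0,-0.2,0,0,0],[1.2,0,-0.3,0,0,0],[1.6,0,-0.4,0,0,0],[2.0,0,-0.5,0,0,0]]])

```text
time: 6.85
tool_pos: [536.4, -291.6, 247.3]
tcp_rot: [-180.0, -0.0, 90.3]
ft_force: [-0.0, 0.3, 0.3]
finger_gap: 42.6
grip_force: 0.2
```

Call:
play_rows(motion=[[[0.4,0,-0.1,0,0,0],[0.8,0,-0.2,0,0,0],[1.2,0,-0.2,0,0,0],[1.6,0,-0.3,0,0,0],[2.0,0,-0.3,0,0,0]]])

```text
time: 7.35
tool_pos: [536.3, -271.7, 250.5]
tcp_rot: [180.0, 0.0, 90.3]
ft_force: [0.4, -0.3, 0.2]
finger_gap: 42.5
grip_force: 0.1
```

Run:
```python
from h import *
t=snap('side','s3');w=snap('wrist','w3')
f=lambda i,k:cv2.resize(cv2.cvtColor(np.ascontiguousarray(i),cv2.COLOR_RGB2BGR),None,fx=k,fy=k,interpolation=cv2.INTER_AREA)
cv2.imwrite('pics/c4.png',np.hstack([f(w['pixels'],.62),f(t['pixels'][180:420,250:510],1.24)]))
```

```text
(no output)
```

View pics/c4.png

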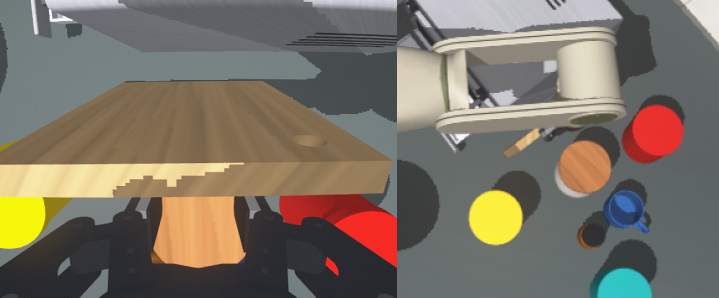

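The board is rising squarely on its foot, with the fingers below its outer edge. The canister, mug and jar have not moved.

Call:
play_rows(motion=[[[0.4,0,-0.05,0,0,0],[0.8,0,-0.1,0,0,0],[1.2,0,-0.15,0,0,0],[1.6,0,-0.2,0,0,0],[2.0,0,-0.2,0,0,0]]])

```text
time: 7.95
tool_pos: [536.2, -251.6, 252.4]
tcp_rot: [180.0, 0.0, 90.3]
ft_force: [-0.4, 0.5, 0.2]
finger_gap: 43.0
grip_force: 0.0
```

Call:
play_rows(motion=[[[0.4,0,0,0,0,0],[0.8,0,0,0,0,0],[1.2,0,0,0,0,0],[1.6,0,0,0,0,0],[2.0,0,0,0,0,0]]])

```text
time: 8.45
tool_pos: [536.1, -231.7, 252.3]
tcp_rot: [180.0, 0.0, 90.3]
ft_force: [0.6, 0.1, 0.4]
finger_gap: 42.6
grip_force: 0.0
```

Call:
play_rows(motion=[[[0.3,0,0,0,0,0],[0.6,0,0,0,0,0],[0.9,0,0,0,0,0],[1.2,0,0,0,0,0],[1.5,0,0,0,0,0]]])

```text
time: 8.95
tool_pos: [535.9, -216.8, 252.3]
tcp_rot: [-180.0, -0.0, 90.3]
ft_force: [0.3, 0.4, 0.9]
finger_gap: 42.5
grip_force: 0.0
```

Run:
```python
from h import *
t=snap('top','t4');w=snap('wrist','w4')
f=lambda i,k:cv2.resize(cv2.cvtColor(np.ascontiguousarray(i),cv2.COLOR_RGB2BGR),None,fx=k,fy=k,interpolation=cv2.INTER_AREA)
cv2.imwrite('pics/c5.png',np.hstack([f(w['pixels'],.62),f(t['pixels'][120:320,280:480],1.485)[:298]]) if 0 else np.hstack([f(w['pixels'],.625),f(t['pixels'][120:320,280:480],1.5)]))
```

```text
(no output)
```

View pics/c5.png

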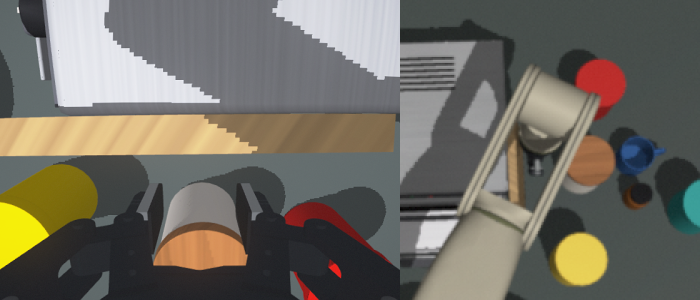

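The board's light top strip (rows 115–155) is now ahead of the fingers, right next to the oven's top edge, so it seems to have tipped over. I measure it.

```bash
cat >> h.py <<'E'
def wcam(w):
    from scipy.spatial.transform import Rotation as Ro
    T=np.array(w['T_tool_cam']);R=Ro.from_euler('xyz',w['s']['tcp_rot'],degrees=True).as_matrix()
    M=R@T[:3,:3];c=R@T[:3,3]+w['s']['tool_pos'];return dict(mtx=w['mtx'],k1=w['k1'],R=M.T,t=-M.T@c)
E
python3 - <<'E'
from h import *
w=pickle.load(open('pics/w4.pkl','rb'));d=wcam(w)
k=1/.625
for n,p,z in(('out',(10,156),276),('out',(390,153),276),('in',(10,118),279),('in',(390,112),279),('oven',(70,106),253),('oven',(390,104),253),('oven',(210,104),253)): print(n,onz(d,p[0]*k,p[1]*k,z).round())
E
```

```text
out [ 443. -185.  276.]
out [ 630. -183.  276.]
in [ 449. -166.  279.]
in [ 623. -162.  279.]
oven [ 465. -163.  253.]
oven [ 642. -161.  253.]
oven [ 542. -162.  253.]
```

The board's top middle is at y≈-174 and its foot at y≈-215, so it leans about 8–9° on the oven and is square within 1°. The fingers are clear of it, so I withdraw.

Call:
play_rows(motion=[[[-2,0,0,0,0,0],[-5,0,0,0,0,0],[-9,0,0,0,0,0],[-13,0,-2,0,0,0],[-16,0,-5,0,0,0]]])

```text
time: 9.55
tool_pos: [535.4, -378.5, 299.8]
tcp_rot: [-179.8, -0.2, 90.3]
ft_force: [0.8, -0.1, -0.4]
finger_gap: 42.8
grip_force: 0.0
```

Call:
play_rows(motion=[[[-2,0,-4,0,0,0],[-4,0,-8,0,0,0],[-6,0,-12,0,0,0],[-6,0,-14,0,0,0],[-6,0,-14,0,0,0]]])

```text
time: 10.05
tool_pos: [537.4, -438.4, 446.7]
tcp_rot: [179.7, 0.3, 90.2]
ft_force: [0.9, 0.1, 1.3]
finger_gap: 42.9
grip_force: 0.0
```

Run:
```python
from h import *
t=snap('side','s5');w=snap('wrist','w5');print(sensors.sense()['ft_force'])
a=pickle.load(open('pics/side0.pkl','rb'))['pixels']
f=lambda i,k:cv2.resize(cv2.cvtColor(np.ascontiguousarray(i),cv2.COLOR_RGB2BGR),None,fx=k,fy=k,interpolation=cv2.INTER_AREA)
cv2.imwrite('pics/c6.png',np.hstack([f(w['pixels'],.6),f(t['pixels'][200:440,230:510],1.2)]))
```

```text
[ 0.55087474 -0.27917983 -0.93625208]
```

View pics/c6.png

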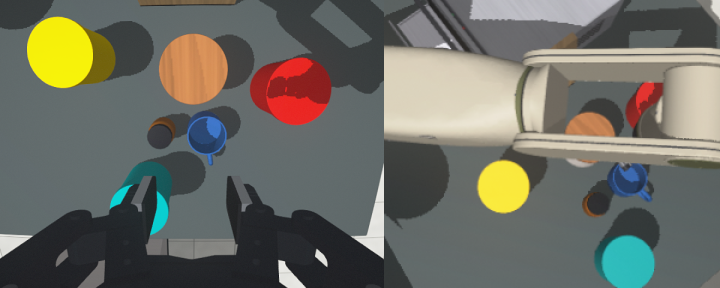

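The canister, mug and jar stand as before, and the board stands at the top of the wrist view with its foot edge at about row 4. I check that edge against where the foot started, then hand in.

Run:
```python
from h import *
w=pickle.load(open('pics/w5.pkl','rb'));d=wcam(w)
for p in((145,4),(235,4)): print('foot outer',onz(d,p[0]/.6,p[1]/.6,0).round())
print('lid',onz(d,193/.6,69/.6,150).round())
a=pickle.load(open('pics/side0.pkl','rb'))['pixels'].astype(int);b=pickle.load(open('pics/s5.pkl','rb'))['pixels'].astype(int)
for n,(y0,y1,x0,x1) in {'mug':(325,375,412,460),'jar':(355,385,393,420),'ladle/scraper':(85,180,120,260)}.items():
    print(n,np.mean(abs(a-b)[y0:y1,x0:x1].max(2)>40).round(3))
```

```text
foot outer [ 439. -221.    0.]
foot outer [ 631. -220.    0.]
lid [ 541. -360.  150.]
mug 0.182
jar 0.0
ladle/scraper 0.031
```

```bash
python3 -c "
from bench import job
print(job.hand_in())"
```

```text
the job is handed in; nothing more can be done
None
```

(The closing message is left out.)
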